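# Square a knife-handle blank on the squaring board and load it in the drilling cradle

## Task

The dark wooden handle blank lies askew on the grey squaring board. Square it up in a corner of the board, its long side flush against the long back fence and its end flush against the short middle fence, and let go of it there; then pick it up and lay it flat in the blue drilling cradle, lengthwise with it and inside the rim, without dropping it in. Leave the pale blank where it is.

Things in the scene. Friction and masses are not known exactly. Their poses are not given: they have to be found in the camera images.
- dark_blank_center (a point): Centre (half-way up) of the dark brown wooden knife-handle blank: a loose block 40 mm (its x) by 110 mm (its y, the long axis) by 40 mm high (z), about 0.14 kg. It starts on the squaring board in one of its two bays, clear of both fences, its y turned up to about 17 degrees from the board's y.
- pale_blank_center (a point): Centre (half-way up) of the pale wooden blank, of the same size and axes as the dark one, lying in the other bay of the squaring board. A bystander: it must stay where it is.
- squaring_board: Fixed grey squaring board, origin under it on the bench. Base: top at z 12 mm, x -60 to 80, y -200 to 200 mm. Aluminium fences, tops at z 24 mm: long back fence along y, its face (towards the robot) at x +60, 20 mm thick; short middle fence along x from -60 to 60, faces at y -5 and +5, parting a left (+y) and right bay. A squared blank lies lengthwise on the back fence: centre x 40, y 60 or -60, z 32 mm.
- cradle_in (a point): Centre of the inner floor of the fixed drilling cradle, a shallow blue pan with black floor: 74 mm (x) by 144 mm (y, long axis) outside, floor 10 mm above the bench, 62 by 132 mm inside, rim 8 mm above the floor. A blank in it lies along its y, centre 20 mm above this point. It stands left or right, nearer the robot than the board; a red-brown whetstone on wood stands on the other side.
There are look-alikes about, which are no part of the job. What is shaped like the part that bears dark_blank_center but green or pink is not meant.

How it is judged (in metres and radians):
On the way:
1. the dark blank lies square in a corner of the squaring board, flush against the back fence and the middle fence (within 10 mm and 10 degrees), flat on the board and not touched by the fingers (x of dark_blank_center in the frame of squaring_board between 0.03 and 0.05 m and (y of dark_blank_center in the frame of squaring_board between 0.05 and 0.07 m or y of dark_blank_center in the frame of squaring_board between -0.07 and -0.05 m) and angle between the y axis of dark_blank_center and the y axis of squaring_board, either way round below 0.175 rad and z of dark_blank_center in the frame of squaring_board below 0.036 m and angle between dark_blank_center's own z axis and vertical below 0.1 rad and contact force between the fingers and dark_blank below 0.1 N), for 0.2 s.
At the end, for the whole second after the job is handed in: The dark blank lies flat on the cradle's floor inside the rim: its centre within 18 mm of the cradle's centre seen from above and 14 to 26 mm above the floor, its long axis within 12 degrees of the cradle's, upright, released and at rest; the pale blank is within 20 mm of where it started (horizontal distance between dark_blank_center and cradle_in below 0.018 m and angle between the y axis of dark_blank_center and the y axis of cradle_in, either way round below 0.21 rad and z of dark_blank_center in the frame of cradle_in between 0.014 and 0.026 m and angle between dark_blank_center's own z axis and vertical below 0.1 rad and linear speed of dark_blank below 0.02 m/s and contact force between the fingers and dark_blank below 0.1 N and distance of pale_blank_center from where it was at the start of the episode below 0.02 m); the robot touches nothing.
It fails at once if the pale blank is moved by more than 20 mm (distance of pale_blank_center from where it was at the start of the episode above 0.02 m).
It fails at once if the dark blank is let go more than about 35 mm above the cradle floor (horizontal distance between dark_blank_center and cradle_in below 0.06 m and z of dark_blank_center in the frame of cradle_in above 0.055 m and contact force between the fingers and dark_blank below 0.05 N).
It also fails if it takes over 58 s, if anything falls off the work surface, if the arm or the gripper's body presses on something with over 40 N, if the wrist force passes 120 N, or if a joint passes its speed limit or range.

## Robot

A 6-joint arm with a two-finger parallel gripper is mounted at the origin on the work surface. World frame = base frame: x ahead of the robot, y to its left, z up, the work surface at z = 0. Lengths are in mm, angles in rad, forces in N, time in s.
With the tool pointing down it reaches from about 275 to 750 mm from the base axis. Payload 10.2 kg.
Tool frame: the origin (TCP) lies midway between the tips of the shut fingers; the grasp point (between the pads) lies robot.grasp_offset behind it (robot.grasp_offset is the distance from the TCP to the grasp point, in mm); z points along the fingers, y is the direction in which the jaws open and shut (so a half turn about z gives the same grasp; the last joint's range is limited). The gripper opens to 88 mm and grips with 3 to 60 N. Pads are 18 mm wide; open, the fingers measure 123 mm over their backs; the gripper's body (75 mm by 187 mm) begins 45 mm behind the grasp point.
Start: joints at [0.893, 0.313, 1.498, -0, 1.331, -0.223], TCP at [230.636, 471.633, 238.72] pointing down, gripper open.
Joint ranges: [-2.94, 2.94], [-0.97, 2.17], [0.19, 2.56], [-1.23, 4.37], [0.02, 3.11], [-2.88, 2.88]. Speed limits (rad/s): [2.39, 2.39, 3.01, 3.14, 3.14, 3.14].

## Interface

Orientations are given as [roll, pitch, yaw] about the fixed x, y, z axes, in that order (R = Rz(yaw) Ry(pitch) Rx(roll)).
In Python, from bench import monitor, eyes, job, boxes_of, spot_point, robot gives the robot as it stands.
- The arm moves only by the tool step_arm, never from a script. Its argument "motion" is a list that holds one entry, the list of rows, each a list of 4 numbers: the shift along the tool's x, y, z in units of 25 mm (1.0 is 25 mm), then the turn about the tool's z in units of 6 degrees (1.0 is 6 degrees). In form: [[[dx, dy, dz, spin], ...]]. A call has 1 to 10 rows; each row is the pose to reach, as a shift and turn from the pose commanded when the call began, along the tool's axes at that moment; what a row does not reach only later rows make up. A row lasts 1/12 s, in which the tool goes at most 41.7 mm and 7.16 degrees, less where a joint would pass 70% of its speed; a pose out of reach is approached as far as the arm can. A call with a gripper value outside its range is refused whole. "hand" is the finger opening in mm, from 0 to 88.1, set as the call begins (left out, the last holds). The fingers move at their own pace and stop on an object; "squeeze" is the grip in N (left out, the last holds). Time passes only in rows, so rows that repeat a pose let the fingers close. It gives the time, the measured TCP pose, the force and the opening at its end, in the units of the state.
- monitor.get_state(): the state, without advancing time (a new reading comes with each control period).
- eyes.get_image(name): name is "side" or "top" or "wrist"; returns a dict with "frame" (384x512x3 uint8, blue, green, red), "K" (3x3 intrinsics, pixels), "camera_from_world" (4x4, takes a point from world to camera coordinates). Camera axes: x right, y down, z forward; pixel columns grow to the right and rows downward; lengths in mm; the calibration is good to about 2 mm. A picture is of the moment at which its call begins. There is no depth.
- job.job_done(): hands the job in, once; it reports no verdict.
Trained networks look in a picture, given as the dict that the camera call returned (one of the last four; its "shot" number tells which), for a name from the list of things; names that differ only in an ending like _2 or _b are one class to them, and where a whole thing is asked for, a point or a joint stands for the part that bears it (a point fixed in the world has none). Each returns a list of dicts, best first, with "p" (0 to 1); they miss things now and then, are a little off and sometimes report something else, mostly with a low value. They report only what shows in the picture. A call takes as long as a camera call. They do not tell look-alikes from the thing itself.
- boxes_of(query, picture): "extent" ([left, top, right, bottom] in pixels, round what is visible of it).
- spot_point(query, picture): "position" ([column, row] in pixels: a listed point, or the origin of a listed thing).
The state is a dict: "clock": time; "joint_pos": joint angles; "dq": joint speeds; "joint_efforts": joint torques, N m; "eef_pos": TCP position; "ee_rot": TCP orientation; "wrist_force": force on the tool from outside, world axes, zero at the start; "wrist_torque": the same for the moment, N m; "finger_gap": finger opening in mm.
Only numpy, scipy, OpenCV 4.12 (cv2) and the standard library are available. Lean on these libraries where they do the work, as an engineer would, in place of code of your own. Each camera call takes 0.05 s, during which the arm holds its last target. There are 200 camera calls.

## Working session

There is one attempt and no reset: what is moved stays moved. The work goes in short steps, Python scripts to look and compute and a tool call to move; the robot and the scene stay as the last step left them, time stands still between calls to the robot, and variables do not carry over. Pictures are saved under pics/ and viewed, about 8 in all and at most 12, crops included, and the job is handed in when it is done.

Besides the shell and the picture viewer there is one more tool, called by a JSON object that holds its "fn" and its "kwargs". step_arm: Moves the arm, as the interface text tells. Its arguments: {"type":"object","properties":{"motion":{"type":"array"},"hand":{"type":"number"},"squeeze":{"type":"number"}},"required":["motion"]}

```bash
mkdir -p pics; cat > h.py <<'E'
import numpy as np, cv2
from bench import monitor, eyes, job, boxes_of, spot_point, robot
def ray(p,uv,z):
    K=np.array(p["K"]);T=np.array(p["camera_from_world"]);R=T[:3,:3];t=T[:3,3]
    c=-R.T@t; d=R.T@np.linalg.inv(K)@np.array([uv[0],uv[1],1.])
    return (c+d*(z-c[2])/d[2])[:2]
def proj(p,X):
    K=np.array(p["K"]);T=np.array(p["camera_from_world"]);q=K@(T[:3,:3]@np.array(X)+T[:3,3]);return q[:2]/q[2]
E
python3 - <<'E'
from h import *
s=monitor.get_state();print(s,robot.grasp_offset)
ims=[]
for n in ["top","side"]:
    p=eyes.get_image(n);ims.append(p["frame"])
    for q,z in [("dark_blank_center",32),("pale_blank_center",32),("squaring_board",0),("cradle_in",10)]:
        for r in spot_point(q,p)[:4]: print(n,q,np.round(r["position"]),round(r["p"],2),ray(p,r["position"],z).round())
cv2.imwrite("pics/a.png",cv2.resize(ims[0],(800,600),interpolation=cv2.INTER_CUBIC));cv2.imwrite("pics/b.png",ims[1])
E
```

```text
{'clock': 0.0, 'joint_pos': array([ 8.92603524e-01,  3.13414089e-01,  1.49840350e+00, -2.48452662e-05,
        1.33100071e+00, -2.23376171e-01]), 'dq': array([-0.00235255, -0.00091029, -0.0014027 , -0.00251752, -0.00043238,
       -0.00098868]), 'joint_efforts': array([ 2.80318645e-04, -4.02206647e+01, -2.52265906e+01,  6.94534415e-02,
        3.52448516e-02, -8.58799103e-05]), 'eef_pos': array([230.48336441, 471.43679989, 238.19208645]), 'ee_rot': array([-3.14039211e+00, -2.47981095e-04,  2.68678179e+00]), 'wrist_force': array([-0.74972246, -0.08711523, -0.36113661]), 'wrist_torque': array([-0.00529031, -0.02416306,  0.00114634]), 'finger_gap': 88.22267010168794} 18.700000000000003
top dark_blank_center [225. 252.] 0.85 [459.  39.]
top dark_blank_center [372. 130.] 0.63 [ 718. -293.]
top dark_blank_center [210.  83.] 0.6 [833.  61.]
top pale_blank_center [281. 163.] 0.56 [651. -89.]
top squaring_board [235. 175.] 0.61 [629.  13.]
top cradle_in [149. 287.] 0.59 [388. 208.]
side dark_blank_center [249. 161.] 0.87 [631. 123.]
side dark_blank_center [325. 163.] 0.73 [826.  54.]
side dark_blank_center [194. 201.] 0.66 [460.  31.]
side dark_blank_center [350. 290.] 0.59 [ 719. -304.]
side pale_blank_center [286. 219.] 0.96 [655. -91.]
side squaring_board [262. 200.] 0.79 [631.   9.]
side cradle_in [156. 162.] 0.92 [392. 218.]
```

View pics/a.png

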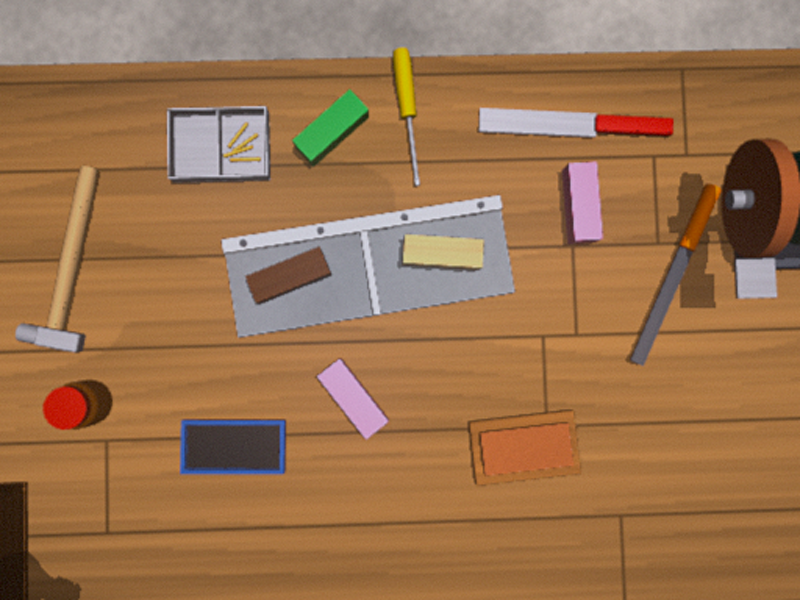

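The dark blank is in the left bay at about (288,275) in the enlarged picture. The look-alikes are pink at (350,398) and (584,202) and green at (330,127), so the brown one fits. The cradle is at (233,446), the whetstone at (525,448) and the pale blank at (443,252). Next I segment them for exact poses and check in one crop.

```bash
cat > m.py <<'E'
from h import *
def rect(p,mask,z,near,kern=3):
    mask=cv2.morphologyEx(mask.astype(np.uint8),cv2.MORPH_OPEN,np.ones((kern,kern)))
    n,l,st,c=cv2.connectedComponentsWithStats(mask)
    ok=[i for i in range(1,n) if st[i,4]>150]
    i=min(ok,key=lambda i:np.hypot(*(c[i]-near)))
    cs=max(cv2.findContours((l==i).astype(np.uint8),cv2.RETR_EXTERNAL,cv2.CHAIN_APPROX_NONE)[0],key=len)[:,0]
    W=np.array([ray(p,u,z) for u in cs],np.float32)
    (c0,wh,a)=cv2.minAreaRect(W); b=cv2.boxPoints((c0,wh,a))
    e=[b[1]-b[0],b[2]-b[1]];e=max(e,key=np.linalg.norm)
    if e[1]<0:e=-e
    return np.round(c0,1),np.round(wh,1),round(float(np.degrees(np.arctan2(-e[0],e[1]))),1),cs
E
python3 - <<'E'
from m import *
p=eyes.get_image("top");f=p["frame"];hsv=cv2.cvtColor(f,cv2.COLOR_BGR2HSV);H,S,V=cv2.split(hsv)
for y,x in [(176,184),(160,283),(287,149),(270,149),(185,160),(153,200)]: print(hsv[y,x])
out=f.copy()
for n,m,z,near in [("dark",(S>90)&(V<120)&(H<25),52,(184,176)),("pale",(S>60)&(V>200)&(H>20)&(H<35),52,(283,161)),
  ("cradle",(H>100)&(H<130)&(S>120),18,(149,286)),("board",(S<45)&(V>90),12,(235,172))]:
    c,wh,a,cs=rect(p,m,z,near); print(n,c,wh,a); cv2.drawContours(out,[cs],-1,(0,255,255),1)
cv2.imwrite("pics/c.png",cv2.resize(out[110:320,100:350],None,fx=2.8,fy=2.8,interpolation=cv2.INTER_NEAREST))
print(p["camera_from_world"])
for n,z,pts in [("fence",24,[(223,241),(500,198)]),("mid",24,[(362,231),(380,314)]),("base",12,[(238,337),(514,293)])]:
    print(n,[ray(p,(np.array(u)+.5)*.64-.5,z).round(1) for u in pts])
E
```

```text
[ 11 127 110]
[ 22  96 207]
[14 46 61]
[110 183 180]
[  7 108 109]
[165   8 131]
dark [626.4 121.7] [ 39.8 108.8] 20.6
pale [654.4 -93. ] [106.1  36.8] -5.1
cradle [391.7 206.8] [140.   71.4] -1.8
board [640.5  10.5] [142.8 404.1] 7.7
[[-2.84978809e-02 -9.99405182e-01  1.94204481e-02 -2.32750288e+00]
 [-9.98220478e-01  2.74352698e-02 -5.29450926e-02  5.97241765e+02]
 [ 5.23807947e-02 -2.08947119e-02 -9.98408565e-01  1.02039530e+03]
 [ 0.00000000e+00  0.00000000e+00  0.00000000e+00  1.00000000e+00]]
fence [array([679.5, 214.8]), array([ 730.8, -178.6])]
mid [array([688.6,  18.9]), array([570.5,  -3.3])]
base [array([543.9, 198.4]), array([ 595.5, -195.8])]
```

View pics/c.png

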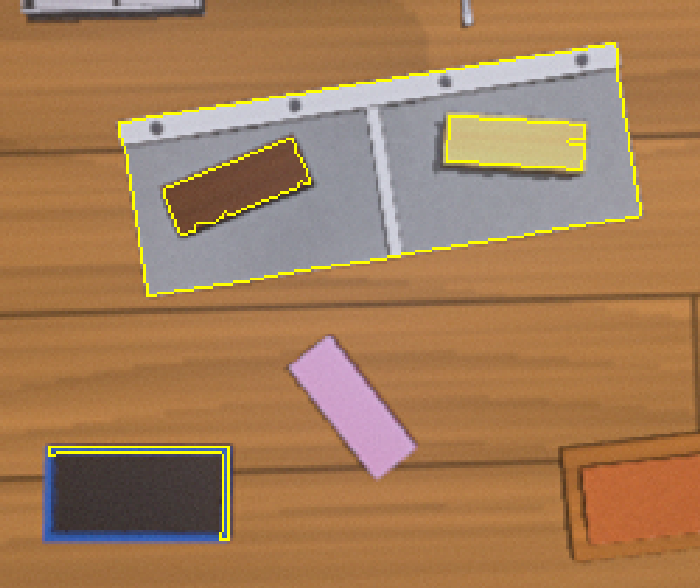

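```bash
cat >> h.py <<'E'
def go(x,y,z,head):
    "units to bring TCP to x,y,z with jaw (tool y) heading in deg (mod 180)"
    s=monitor.get_state();yaw=s["ee_rot"][2];e=s["eef_pos"]
    tx=np.array([np.cos(yaw),np.sin(yaw)]);ty=np.array([np.sin(yaw),-np.cos(yaw)])
    d=np.array([x,y])-e[:2];h=np.degrees(np.arctan2(ty[1],ty[0]))
    sp=-((head-h+90)%180-90)
    print("units",np.round([d@tx/25,d@ty/25,(e[2]-z)/25,sp/6],2),"head",round(h,2),"q",s["joint_pos"].round(2),"t",round(s["clock"],2))
E
python3 -c "
from h import *
go(626.4,121.7,180,20.6)"
```

```text
units [-20.37  -5.62   2.35   7.22] head 63.94 q [ 0.89  0.31  1.5  -0.    1.33 -0.22] t 0.55
```

{"fn": "step_arm", "kwargs": {"motion": [[[-20.4,-5.6,2.3,7.2],[-20.4,-5.6,2.3,7.2],[-20.4,-5.6,2.3,7.2],[-20.4,-5.6,2.3,7.2],[-20.4,-5.6,2.3,7.2],[-20.4,-5.6,2.3,7.2],[-20.4,-5.6,2.3,7.2],[-20.4,-5.6,2.3,7.2],[-20.4,-5.6,2.3,7.2],[-20.4,-5.6,2.3,7.2]]], "hand": 80}}

```text
clock: 1.38
eef_pos: [542.6, 195.9, 193.5]
ee_rot: [3.141, -0.0, 1.933]
wrist_force: [0.3, 0.3, 1.1]
finger_gap: 79.8
```

```bash
python3 -c "
from h import *
go(626.4,121.7,180,20.6)"
```

```text
units [-3.96  2.08  0.54  0.02] head 20.73 q [ 0.14  0.46  1.4   0.    1.28 -0.22] t 1.38
```

{"fn": "step_arm", "kwargs": {"motion": [[[-4,2.1,0.5,0],[-4,2.1,0.5,0],[-4,2.1,0.5,0],[-4,2.1,0.5,0],[-4,2.1,0.5,0]]]}}

```text
clock: 1.8
eef_pos: [626.3, 121.6, 180.3]
ee_rot: [-3.141, -0.001, 1.931]
wrist_force: [-0.6, 0.4, 0.1]
finger_gap: 79.9
```

```bash
python3 - <<'E'
from m import *
p=eyes.get_image("wrist");f=p["frame"];H,S,V=cv2.split(cv2.cvtColor(f,cv2.COLOR_BGR2HSV))
print(proj(p,(626,122,52)).round())
try:
    c,wh,a,cs=rect(p,(S>90)&(V<120)&(H<25),52,proj(p,(626,122,52)));print(c,wh,a)
except Exception as e: print(e)
out=f.copy();cv2.drawContours(out,[cs],-1,(0,255,255),1)
B=lambda u,v,z:(627.5+.9914*u-.1305*v,8.5+.1305*u+.9914*v,z)
for u,v,z in [(60,200,24),(60,5,24),(-60,5,24),(80,0,24)]: cv2.circle(out,tuple(int(i) for i in proj(p,B(u,v,z))),3,(0,0,255),1)
cv2.imwrite("pics/d.png",out);go(626.4,121.7,180,20.6)
E
```

```text
[259. 183.]
[619.6 143.7] [37.7 65.1] 19.7
units [-0.05  0.01  0.03  0.02] head 20.71 q [ 0.01  0.61  1.21  0.    1.33 -0.35] t 1.85
```

View pics/d.png

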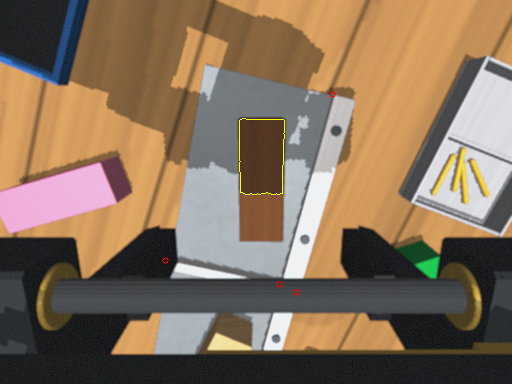

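The wrist view shows the dark blank at about (261,180), head-on between the fingers and clear of both fences.

```bash
python3 - <<'E'
from m import *
p=eyes.get_image("wrist");f=p["frame"]
print(ray(p,(261.5,180),52),[ray(p,u,24).round(1) for u in [(333,97),(175,265),(282,285)]])
g=cv2.cvtColor(f,cv2.COLOR_BGR2GRAY)
for r in (110,160,200,220,240): print(r,g[r,265:345:2])
print([ (c,g[225:285:3,c]) for c in (190,225,255)])
go(626.4,121.7,30,20.6)
E
```

```text
[626.34603155 126.44306752] [array([661.7, 214.3]), array([577.4,   5.1]), array([688.9,  22.5])]
110 [119 117 120 119 119 118 118 118 118 121 118 118 121 119 116 119 119 117
 118 118 122 119 117 119 117 116 118 119 119 118 115 112  95 174 204 197
 190 198 198 198]
160 [ 64  61  62  57  62  54  63  62  57  61 159 189 175 186 188 185 195 187
 173 194 162 122 116 115 114  94 171 195 195 189 191 192 191 187 190 193
 182 111  99 120]
200 [101  99 100  94  93  97  98  97  93 122 190 191 190 193 190 191 193 190
 170  99 190 242 240 240 240 241 240 241 240 241 238 175 163 162 157 154
 154 163 169 170]
220 [103 102  97  94  98  98  96  99  95 130 186 184 182 185 188 179 115 158
 242 241 241 241 241 241 241 241 241 237 175 155 152 156 157 163 169 164
 160 163 162 163]
240 [101  96  97  94  94  96  95  95  93 145 179 181 183 137 136 240 242 208
 122 124 124 121 184 242 239 170 153 157 164 163 165 160 158 158 162 164
 163 165 110  33]
[(190, array([185, 181, 184, 185, 181, 185, 186, 184, 181, 181, 182, 184, 105,
       100, 239, 241, 241, 180,  60,  64], dtype=uint8)), (225, array([180, 180, 180, 186, 182, 183, 180, 177, 179, 181, 181, 182, 182,
       177, 112,  98, 185, 243,  69,  63], dtype=uint8)), (255, array([ 93,  93,  95,  98,  98,  95, 159, 185, 183, 180, 181, 180, 179,
       184, 184, 182, 137,  99,  44,  69], dtype=uint8))]
units [-0.08  0.02  6.05  0.03] head 20.77 q [ 0.01  0.61  1.21  0.    1.33 -0.35] t 1.9
```

```bash
python3 - <<'E'
from m import *
p=eyes.get_image("wrist")
F=np.array([ray(p,u,24) for u in [(331,110),(316,160),(305,200),(299.5,220),(294,240)]])
M=np.array([ray(p,u,24) for u in [(190,266),(225,272.5)]])
v=np.polyfit(F[:,1],F[:,0],1);a=np.arctan(-v[0]*-1*-1);print("yaw",np.degrees(np.arctan(-v[0])),np.degrees(np.arctan2(*(M[1]-M[0])[::-1])))
th=np.radians(7.5);X=np.array([np.cos(th),np.sin(th)]);Y=np.array([-X[1],X[0]])
u=(F@X).mean()-60;w=(M@Y).mean()-5;O=u*X+w*Y;print("O",O,"F",F@X,"M",M@Y,"target",O+40*X+60*Y)
E
```

```text
yaw 7.513238619658084 9.028836543367852
O [629.10528128  10.13980608] F [685.33976498 684.60780823 684.92610395 685.09338956 685.26647661] M [-67.5507948  -66.57252168] target [660.9315042   74.84754545]
```

{"fn": "step_arm", "kwargs": {"motion": [[[-0.15,0,1.5,0],[-0.15,0,3,0],[-0.15,0,4.5,0],[-0.15,0,5.5,0],[-0.15,0,6,0],[-0.15,0,6,0],[-0.15,0,6,0]]]}}

```text
clock: 2.53
eef_pos: [627.5, 119.8, 32.5]
ee_rot: [3.14, 0.0, 1.934]
wrist_force: [-0.2, -0.1, -0.0]
finger_gap: 79.8
```

{"fn": "step_arm", "kwargs": {"motion": [[[0,0,0,0],[0,0,0,0],[0,0,0,0],[0,0,0,0],[0,0,0,0],[0,0,0,0],[0,0,0,0],[0,0,0,0]]], "hand": 30, "squeeze": 30}}

```text
clock: 3.2
eef_pos: [627.4, 119.2, 31.5]
ee_rot: [3.141, 0.0, 1.933]
wrist_force: [0.5, 0.5, 2.5]
finger_gap: 39.6
```

{"fn": "step_arm", "kwargs": {"motion": [[[0,0,-0.1,0],[0,0,-0.24,0],[0,0,-0.24,0]]]}}

```text
clock: 3.45
eef_pos: [627.3, 119.2, 37.7]
ee_rot: [3.141, 0.0, 1.933]
wrist_force: [0.2, 0.4, -1.2]
finger_gap: 39.7
```

```bash
python3 -c "
from h import *
go(660,74,36,7.5)"
```

```text
units [-2.15  0.58  0.07  2.21] head 20.74 q [ 0.    0.76  1.33 -0.    1.05 -0.36] t 3.45
```

{"fn": "step_arm", "kwargs": {"motion": [[[-0.5,0.15,0,1.1],[-1.1,0.3,0,2.2],[-1.6,0.45,0,2.2],[-2.1,0.55,0,2.2],[-2.1,0.55,0,2.2],[-2.1,0.55,0.1,2.2],[-2.1,0.55,0.2,2.2],[-2.1,0.55,0.24,2.2],[-2.1,0.55,0.24,2.2]]]}}

```text
clock: 4.2
eef_pos: [658.3, 75.5, 31.5]
ee_rot: [-3.141, 0.0, 1.704]
wrist_force: [-2.5, 0.0, 2.9]
finger_gap: 39.7
```

```bash
python3 - <<'E'
from h import *
go(660.9,70.9,32,7.5)
p=eyes.get_image("wrist");q=eyes.get_image("side");cv2.imwrite("pics/e.png",np.vstack([p["frame"][:,:],q["frame"]])[:600] if 0 else np.hstack([cv2.resize(p["frame"],(400,300)),cv2.resize(q["frame"][100:292,120:376],(400,300))]))
E
```

```text
units [-0.2   0.08 -0.02  0.02] head 7.64 q [-0.06  0.82  1.24 -0.    1.08 -0.2 ] t 4.2
```

View pics/e.png

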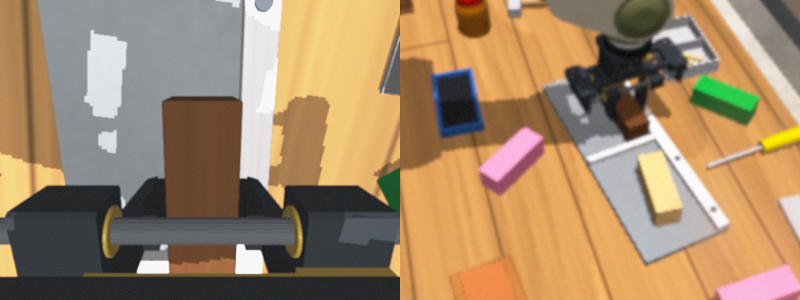

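The blank is held parallel to the back fence with about 2 mm to spare, and its end is near the middle fence. I'll nudge it into the corner and watch the force.

{"fn": "step_arm", "kwargs": {"motion": [[[-0.1,0.05,0,0],[-0.2,0.08,0,0],[-0.2,0.08,0,0]]]}}

```text
clock: 4.55
eef_pos: [661.3, 71.2, 31.5]
ee_rot: [3.141, -0.002, 1.703]
wrist_force: [-1.4, 6.3, 4.7]
finger_gap: 39.6
```

```bash
python3 - <<'E'
from h import *
go(660.9,70.9,32,7.5)
q=eyes.get_image("side");cv2.imwrite("pics/f.png",cv2.resize(q["frame"][130:250,210:330],(600,600),interpolation=cv2.INTER_CUBIC))
E
```

```text
units [-0.01 -0.02 -0.02  0.01] head 7.55 q [-0.07  0.82  1.23  0.    1.08 -0.2 ] t 4.55
```

View pics/f.png

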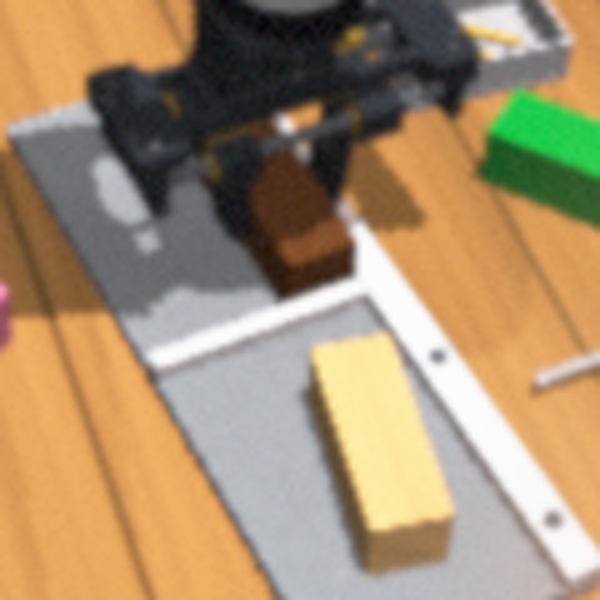

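The blank's end meets the middle fence at about (320,295), and the side force confirms the contact. I give one more small nudge toward the back fence, then release.

{"fn": "step_arm", "kwargs": {"motion": [[[-0.05,0.06,0,0],[-0.05,0.1,0,0],[-0.05,0.1,0,0]]]}}

```text
clock: 4.85
eef_pos: [662.0, 71.3, 31.6]
ee_rot: [-3.136, -0.003, 1.703]
wrist_force: [-14.9, 9.6, 13.5]
finger_gap: 39.8
```

{"fn": "step_arm", "kwargs": {"motion": [[[0,0,0,0],[0,0,0,0],[0,0,0,0],[0,0,0,0]]], "hand": 75}}

```text
clock: 5.18
eef_pos: [664.0, 69.1, 30.9]
ee_rot: [3.142, 0.0, 1.702]
wrist_force: [0.3, 1.2, -0.2]
finger_gap: 64.7
```

{"fn": "step_arm", "kwargs": {"motion": [[[0,0,-1.5,0],[0,0,-3,0],[0,0,-4.5,0],[0,0,-6,0],[0,0,-6,0],[0,0,-6,0]]]}}

```text
clock: 5.68
eef_pos: [664.7, 69.1, 183.2]
ee_rot: [3.137, 0.001, 1.702]
wrist_force: [-0.5, 0.3, -0.6]
finger_gap: 75.4
```

```bash
python3 - <<'E'
from m import *
p=eyes.get_image("wrist");f=p["frame"].copy();s=monitor.get_state();print(s["eef_pos"])
a=np.radians(7.5);X=np.array([np.cos(a),np.sin(a)]);Y=np.array([-X[1],X[0]]);O=np.array([629.1,10.1])
poly=[proj(p,(*(O+u*X+v*Y),52)).astype(int) for u,v in [(20,5),(60,5),(60,115),(20,115)]]
cv2.polylines(f,[np.array(poly)],True,(0,255,255),1);cv2.imwrite("pics/g.png",f)
q=eyes.get_image("top");H,S,V=cv2.split(cv2.cvtColor(q["frame"],cv2.COLOR_BGR2HSV))
m=((H>100)&(H<130)&(S>120)); n=cv2.morphologyEx(m.astype(np.uint8),cv2.MORPH_CLOSE,np.ones((5,5)))
print(rect(q,n>0,18,(149,286),1)[:3])
c=rect(q,n>0,18,(149,286),1)[3]
for r in spot_point("cradle_in",eyes.get_image("side"))[:2]:print(r)
E
```

```text
[663.88766171  69.17427908 180.91841915]
(array([394.3, 266.6]), array([30.6, 74.8]), 80.5)
{'position': [156.4, 163.5], 'p': 0.74}
```

View pics/g.png

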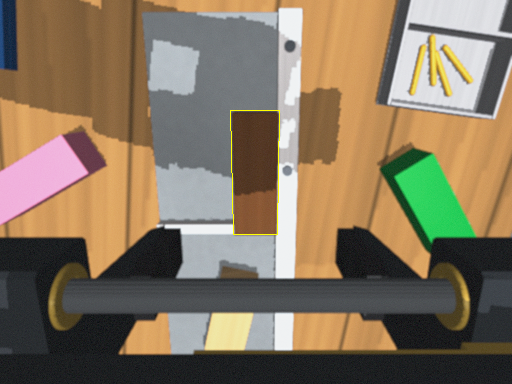

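The blank's top coincides with the predicted squared outline (232–278, 111–234), so it is flush in the corner and released. Next I regrasp at its centre and measure the cradle from the clean first picture.

```bash
python3 - <<'E'
from m import *
q=eyes.get_image("top")
for name,f in (("first",cv2.resize(cv2.imread("pics/a.png"),(512,384),interpolation=cv2.INTER_AREA)),):
    H,S,V=cv2.split(cv2.cvtColor(f,cv2.COLOR_BGR2HSV))
    m=(((H>95)&(H<135)&(S>90))|(V<90)).astype(np.uint8)
    r=rect(q,m>0,18,(149,286),3);print(name,r[:3],r[3].min(0),r[3].max(0))
s=eyes.get_image("side");b=boxes_of("cradle_in",s);print(b[:1]); 
f=s["frame"];H,S,V=cv2.split(cv2.cvtColor(f,cv2.COLOR_BGR2HSV));m=((H>95)&(H<135)&(S>90))
ys,xs=np.nonzero(m[110:215,110:205]);pts=np.c_[xs+110,ys+110]
for d in [(1,0),(-1,0),(0,1),(0,-1)]:
    u=pts[np.argmax(pts@np.array(d))];print(u,ray(s,u,18).round(1))
go(660.9,74.8,30,7.5)
E
```

```text
first (array([391.8, 207.9]), array([142.2,  71.4]), -1.8) [116 269] [181 302]
[{'extent': [141.5, 143.1, 172.4, 189.0], 'p': 0.56}]
[172 177] [423.2 140.7]
[140 149] [357.3 274.4]
[147 187] [355.2 125.4]
[163 144] [422.5 275.5]
units [ 0.23 -0.08  6.    0.01] head 7.54 q [-0.07  0.68  1.09 -0.    1.38 -0.2 ] t 6.03
```

{"fn": "step_arm", "kwargs": {"motion": [[[0.2,-0.1,1.5,0],[0.2,-0.1,3,0],[0.2,-0.1,4.5,0],[0.2,-0.1,5.5,0],[0.2,-0.1,6,0],[0.2,-0.1,6,0],[0.2,-0.1,6,0]]]}}

```text
clock: 6.62
eef_pos: [661.2, 74.0, 32.0]
ee_rot: [3.141, 0.0, 1.702]
wrist_force: [0.7, -0.5, 0.9]
finger_gap: 74.9
```

{"fn": "step_arm", "kwargs": {"motion": [[[0,0,0,0],[0,0,0,0],[0,0,0,0],[0,0,0,0],[0,0,0,0],[0,0,0,0],[0,0,0,0]]], "hand": 30}}

```text
clock: 7.2
eef_pos: [661.0, 74.0, 31.6]
ee_rot: [3.141, 0.0, 1.702]
wrist_force: [-1.2, 0.2, 3.6]
finger_gap: 39.8
```

{"fn": "step_arm", "kwargs": {"motion": [[[0,0,-0.4,0],[0,0,-1,0],[0,0,-2,0],[0,0,-3,0],[0,0,-3,0],[0,0,-3,0]]]}}

```text
clock: 7.7
eef_pos: [661.2, 74.0, 107.4]
ee_rot: [3.139, 0.0, 1.702]
wrist_force: [-1.2, -0.1, -2.2]
finger_gap: 39.9
```

```bash
python3 -c "
from h import *
go(391,207.5,110,-1.5)"
```

```text
units [  6.71 -10.01  -0.1    1.51] head 7.55 q [-0.06  0.73  1.18 -0.    1.22 -0.2 ] t 7.7
```

{"fn": "step_arm", "kwargs": {"motion": [[[0.8,-1.2,0,0.3],[1.8,-2.7,0,0.7],[2.8,-4.1,0,1],[3.8,-5.6,0,1.5],[4.8,-7.1,0,1.5],[5.8,-8.6,0,1.5],[6.4,-9.5,0,1.5],[6.7,-10,0,1.5],[6.7,-10,0,1.5],[6.7,-10,0,1.5]]]}}

```text
clock: 8.53
eef_pos: [390.6, 207.3, 105.7]
ee_rot: [-3.141, 0.0, 1.546]
wrist_force: [0.8, 0.2, -2.3]
finger_gap: 39.9
```

```bash
python3 - <<'E'
from h import *
go(391,207,50,-1.5)
p=eyes.get_image("wrist");f=p["frame"].copy()
a=np.radians(-1.5);X=np.array([np.cos(a),np.sin(a)]);Y=np.array([-X[1],X[0]]);O=np.array([391,207])
for h,w,l in ((18,37,72),(10,31,66)):
    cv2.polylines(f,[np.array([proj(p,(*(O+u*X+v*Y),h)).astype(int) for u,v in [(w,l),(w,-l),(-w,-l),(-w,l)]])],True,(0,255,255),1)
q=eyes.get_image("side")["frame"][90:250,80:280]
cv2.imwrite("pics/i.png",np.hstack([cv2.resize(f,(512,384)),cv2.resize(q,(280,384))]))
E
```

```text
units [-0.01  0.02  2.23  0.02] head -1.39 q [ 0.22  0.3   1.9  -0.    0.94  0.25] t 8.53
```

View pics/i.png

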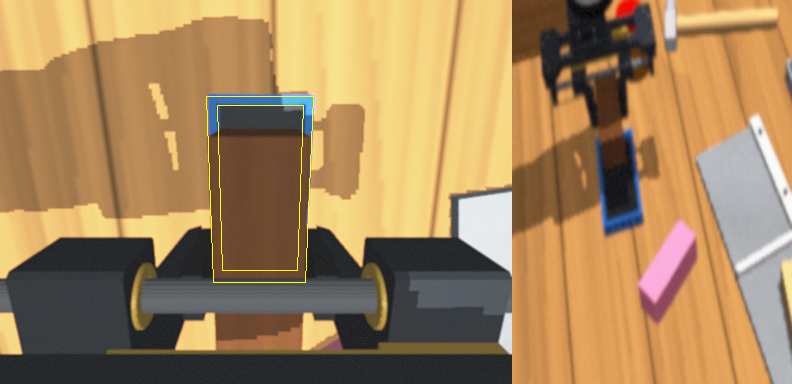

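The predicted cradle outline fits the blue rim (207–313, 96), with the blank centred in it. Lowering.

{"fn": "step_arm", "kwargs": {"motion": [[[0,0,0.8,0],[0,0,1.6,0],[0,0,2.2,0],[0,0,2.6,0],[0,0,2.85,0],[0,0,3,0],[0,0,3,0],[0,0,3,0]]]}}

```text
clock: 9.3
eef_pos: [391.4, 207.1, 31.4]
ee_rot: [3.141, -0.0, 1.545]
wrist_force: [0.6, -1.0, -1.3]
finger_gap: 39.8
```

{"fn": "step_arm", "kwargs": {"motion": [[[0,0,0.04,0],[0,0,0.08,0],[0,0,0.08,0]]]}}

```text
clock: 9.55
eef_pos: [391.3, 207.3, 29.6]
ee_rot: [3.14, -0.0, 1.545]
wrist_force: [1.0, 0.4, 0.5]
finger_gap: 39.7
```

{"fn": "step_arm", "kwargs": {"motion": [[[0,0,0,0],[0,0,0,0],[0,0,0,0],[0,0,0,0],[0,0,0,0]]], "hand": 75}}

```text
clock: 9.97
eef_pos: [390.9, 207.3, 29.2]
ee_rot: [3.142, -0.0, 1.545]
wrist_force: [0.3, 0.7, 0.4]
finger_gap: 71.1
```

{"fn": "step_arm", "kwargs": {"motion": [[[0,0,-0.8,0],[0,0,-2,0],[0,0,-3.5,0],[0,0,-5,0],[0,0,-6,0],[0,0,-6,0],[0,0,-6,0]]]}}

```text
clock: 10.55
eef_pos: [391.2, 207.4, 179.8]
ee_rot: [3.139, -0.001, 1.545]
wrist_force: [-0.5, 0.0, -1.0]
finger_gap: 74.9
```

```bash
python3 - <<'E'
from h import *
p=eyes.get_image("wrist");f=p["frame"].copy()
a=np.radians(-1.5);X=np.array([np.cos(a),np.sin(a)]);Y=np.array([-X[1],X[0]]);O=np.array([391,207])
for h,w,l in ((18,37,72),(50,20,55)):
    cv2.polylines(f,[np.array([proj(p,(*(O+u*X+v*Y),h)).astype(int) for u,v in [(w,l),(w,-l),(-w,-l),(-w,l)]])],True,(0,255,255),1)
s=eyes.get_image("side");q=s["frame"][90:250,80:330]
for r in spot_point("pale_blank_center",s)[:1]: print(r["position"],ray(s,r["position"],32))
for r in spot_point("dark_blank_center",s)[:4]: print(r["p"],ray(s,r["position"],30))
cv2.imwrite("pics/j.png",np.hstack([cv2.resize(f,(400,300)),cv2.resize(q,(400,300))]))
E
```

```text
[287.5, 219.3] [660.05267989 -92.55233476]
0.88 [456.65197312  25.21009787]
0.86 [830.6350128   57.61328544]
0.7 [617.53963704 -15.20674541]
0.65 [394.68788983 211.58870194]
```

View pics/j.png

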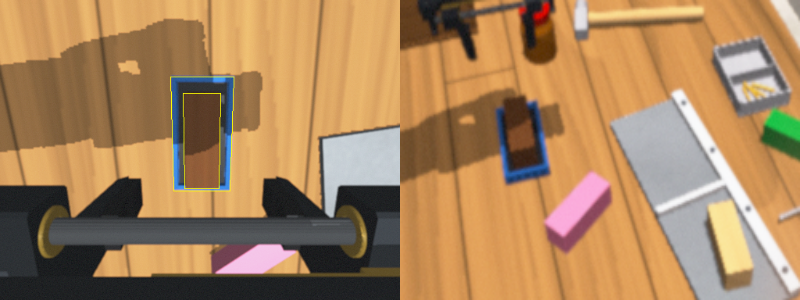

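The blank lies flat and centred in the cradle, matching the predicted outline, and the fingers are well clear. The pale blank has not moved.

```bash
python3 -c "
from bench import job
print(job.job_done())"
```

```text
the job is handed in; nothing more can be done
None
```

I squared the dark blank in the left-bay corner of the board, let go of it there, then picked it up again and lowered it into the blue cradle. The job was handed in at about 10.7 s of the 58 s; no verdict is reported.

- **Squaring:** I pressed the blank lightly against both fences (about 15 N and 10 N at the wrist) and released it. It then matched the predicted squared outline in the wrist picture.
- **Cradle:** After release, the wrist picture showed the blank flat inside the rim, centred to within a few millimetres and lengthwise with the cradle. The gripper had been raised about 150 mm and the wrist force was near zero.
- **Pale blank:** It looks unmoved. Its network position changed by about 5 mm between the first and last side pictures, which is within that network's scatter.
- **Checks that disagreed:**
  - The network's side-view position for the cradle was about 10 mm off in y from the top view. I used the segmented rim, which the wrist view confirmed.
  - One low-confidence "dark blank" detection at the end fell on the board near the middle fence. The picture shows no blank there.

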